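Put the dry chopping boards back in their stand

TASK

The four chopping boards in the wire drying rack are dry: move them one at a time to the wooden board stand, one to a slot, so that they stand in the same left-to-right order as they do now. Always take the board nearest the stand and fill the stand from the end farthest from the drying rack, so that no board has to pass over another. Set each board down on its lower edge in the groove, lengthwise in the slot and centred front to back, without dropping it, and leave the mug, the lemon and the garlic where they are.

Things in the scene. Friction and masses are not known exactly. Their poses are not given: they have to be found in the camera images.
- drying_rack: Wire drying rack, 150 x 256 mm, 69 mm high: steel hoops on a white drip tray. Fixed. Origin: centre of its underside; x front to back away from the robot, y along the row to the left. Four slots at x = 0, y = -93, -31, +31, +93 mm, each between two hoops 25 mm apart. Boards in it stand upright with their underside 20 mm above the worktop. The four boards start here, one to a slot, in any order.
- board_stand: Wooden board stand, 130 x 256 mm, 67 mm high, left or right of the drying rack, empty at first. Fixed. Origin: centre of its underside; x front to back away from the robot, y along the row to the left. Four slots at x = 0, y = -93, -31, +31, +93 mm, each 25 mm wide between round-topped dowels (10 mm thick, at x = -42 and +42 mm). A board stands in the groove, underside 14 mm above the worktop.
- long_board: Long light wooden chopping board, on its long edge: 190 mm long, 14 mm thick, 98 mm high, small hanging hole in an upper corner, 0.2 kg. Origin: middle of the underside it stands on; x along its length, y through its thickness, z up. Top edge straight.
- block_board: Short thick chopping board: 134 mm long, 18 mm thick, 102 mm high, near-square corners, no hole, 0.22 kg. Origin: middle of the underside it stands on; x along its length, y through its thickness, z up. Top edge straight.
- arched_board: Light wooden chopping board with a round arched top (radius 78 mm): 156 mm long, 14 mm thick, 106 mm high at the crown above its origin, 16 mm hole 30 mm below the crown, 0.18 kg. Origin: middle of the underside it stands on; x along its length, y through its thickness, z up.
- paddle_board: Dark wooden board with a handle: blade 134 mm long, 16 mm thick, 100 mm high, and at its +x end a level handle reaching x = 122 mm, 32 to 68 mm above the underside, 0.2 kg. Origin: middle of the underside it stands on; x along its length, y through its thickness, z up. The origin is the middle of the blade alone; the centre of mass lies about 13 mm towards the handle.
- mug: Whitish mug, green inside, 91 mm high, loose, a bystander behind the racks, under the wall cupboard whose underside hangs 0.52 m above the worktop. Origin: middle of its footprint.
- lemon: Yellow lemon, 78 x 55 x 56 mm, loose, behind the racks; a bystander. Origin: middle of its underside.
- garlic: Garlic bulb, 60 mm across, 59 mm high, loose, behind the racks; a bystander. Origin: middle of its underside.

How it is judged:
By the outcome, as a careful person would: the job done as asked, in the order asked, and still so for the second after the job is handed in, with the robot touching nothing.
It also fails if it takes over 106 s, if anything falls off the work surface, if the arm or the gripper's body presses on something with over 40 N, if the wrist force passes 120 N, or if a joint passes its speed limit or range.

ROBOT

A 6-joint arm with a two-finger parallel gripper is mounted at the origin on a cart in front of the work surface, level with it; the furniture and walls round the work are solid. World frame = base frame: x ahead of the robot, y to its left, z up, the work surface at z = 0. Lengths are in m, angles in rad, forces in N, time in s.
With the tool pointing down it reaches from about 0.4 to 0.825 m from the base axis. Payload 7 kg.
Tool frame: the origin (TCP) lies at the centre of the arm's flange, where the gripper is bolted on; the fingertips stand 178 mm ahead of it and the grasp point (between the pads) lies 159 mm ahead of it; z points along the fingers, y is the line along which they close (so a half turn about z gives the same grasp; the last joint's range is limited). The gripper opens to 88 mm and grips with 3 to 60 N. Pads are 19 mm wide; open, the fingers measure 130 mm over their backs; the gripper's body (78 mm by 193 mm) begins 47 mm behind the grasp point.
Start: joints at [1.515, 0.359, 0.012, 0, -1.224, -0.288], TCP at [0.228, 0.635, 0.405] pointing down, gripper open.
Joint ranges: [-3.07, 3.07], [-1.43, 2.12], [-1.02, 1.25], [-3.03, 1.67], [-3.05, -0], [-3.03, 3.03]. Speed limits (rad/s): [2.39, 2.39, 3.01, 3.14, 3.14, 3.14].

INTERFACE

Orientations are given as a 3x3 rotation matrix whose columns are the frame's x, y, z axes.
In Python, from workcell import * gives the robot as it stands. The module is installed in compiled form; this text tells all that it offers.
- The arm moves only by the shell command python3 -m jog 'ROWS' [FORCE]. ROWS is JSON, a list of rows, each a list of 7 numbers: the shift along the tool's x, y, z in mm, then the turn, a rotation vector about the tool's x, y, z in units of 5 degrees (1.0 is 5 degrees), then the closure, from 0 (fully open) to 1 (shut). A call has 1 to 20 rows; each row is the pose to reach, as a shift and turn from the pose commanded when the call began, along the tool's axes at that moment; what a row does not reach only later rows make up. A row lasts 1/12 s, in which the tool goes at most 41.7 mm and 7.16 degrees, less where a joint would pass 70% of its speed; a pose out of reach is approached as far as the arm can. A call with a gripper value outside its range is refused whole. The fingers move at their own pace and stop on an object; FORCE is the grip in N (left out, the last holds). Time passes only in rows, so rows that repeat a pose let the fingers close. It gives the time, the measured TCP pose, the force, the opening and the grip force at its end, in the units of the state.
- state(): the state, without advancing time (a new reading comes with each control period).
- capture(name): name is "scene" or "top"; returns the picture (384x512x3 uint8, red, green, blue); there is no depth.
- camera_model(name): a dict with "vertical_fov" (degrees; the focal length in pixels is half the picture's height over the tangent of half this angle, whatever the lens; pixels are square), "cx", "cy" (the principal point, pixels), "k1" (the pictures are not rectified: a ray, as slopes to the right and down, at radius r is drawn at 1 + k1 r^2 times it, then the intrinsics apply), "position" and "rotation" of the camera in the world. Camera axes: x right, y down, z forward; pixel columns grow to the right and rows downward; lengths in m; the calibration is good to about 2 mm. A picture is of the moment at which its call begins. camera_model takes no time and is no camera call.
- sign_off(): hands the job in; it is judged then, once.
The state is a dict: "clock": time; "qpos": joint angles; "qd": joint speeds; "effort": joint torques, N m; "tool_pos": TCP position; "tool_rot": TCP orientation; "contact_force": force on the tool from outside, world axes, zero at the start; "torque": the same for the moment, N m; "grip_width": opening from 0.0 (shut) to 1.0 (fully open); "grip_force": force on a finger pad.
Only numpy, scipy, OpenCV 4.12 (cv2) and the standard library are available. Lean on these libraries where they do the work, as an engineer would, in place of code of your own. Each camera call takes 0.05 s, during which the arm holds its last target. There are 200 camera calls.

## Working session

There is one attempt and no reset: what is moved stays moved. The work goes in short steps, Python scripts to look and compute and a shell command to move; the robot and the scene stay as the last step left them, time stands still between calls to the robot, and variables do not carry over. Pictures are saved under pics/ and viewed, at most 14 in all, crops included, and the job is handed in when it is done.

```bash
mkdir -p pics; python3 - <<'E'
from workcell import *
import cv2,numpy as np
s=state()
print({k:np.round(v,3).tolist() for k,v in s.items()})
for n in("scene","top"):
    m=camera_model(n); print(n,{k:np.round(v,4).tolist() for k,v in m.items()})
    cv2.imwrite(f"pics/{n}0.png",cv2.cvtColor(capture(n),cv2.COLOR_RGB2BGR))
E
```

```text
{'clock': 0.0, 'qpos': [1.515, 0.359, 0.011, -0.0, -1.224, -0.288], 'qd': [0.001, -0.001, 0.002, 0.001, -0.0, -0.001], 'effort': [0.0, -58.271, 29.308, 6.998, 0.007, -0.0], 'tool_pos': [0.227, 0.635, 0.404], 'tool_rot': [[0.941, -0.337, -0.0], [-0.337, -0.941, -0.002], [0.0, 0.002, -1.0]], 'contact_force': [0.579, 0.091, -0.521], 'torque': [-0.012, 0.013, 0.004], 'grip_force': 0.0, 'grip_width': 1.0}
scene {'vertical_fov': 52.8735, 'cx': 257.4268, 'cy': 201.3695, 'k1': 0.0122, 'position': [0.0055, -0.0615, 0.705], 'rotation': [[0.186, -0.7024, 0.687], [-0.9825, -0.1423, 0.1205], [0.0131, -0.6974, -0.7166]]}
top {'vertical_fov': 57.7834, 'cx': 252.7643, 'cy': 189.547, 'k1': 0.0356, 'position': [0.4572, 0.0643, 0.8738], 'rotation': [[-0.0583, -0.9764, 0.2079], [-0.9983, 0.058, -0.0075], [-0.0047, -0.208, -0.9781]]}
```

View pics/scene0.png

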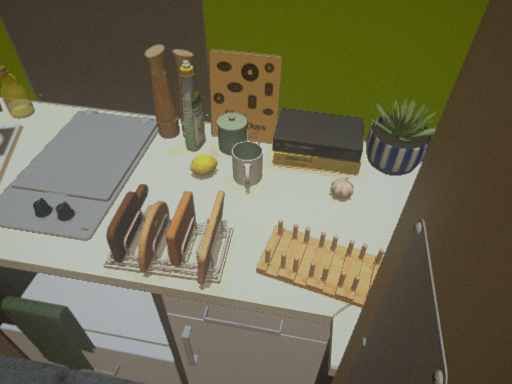

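View pics/top0.png

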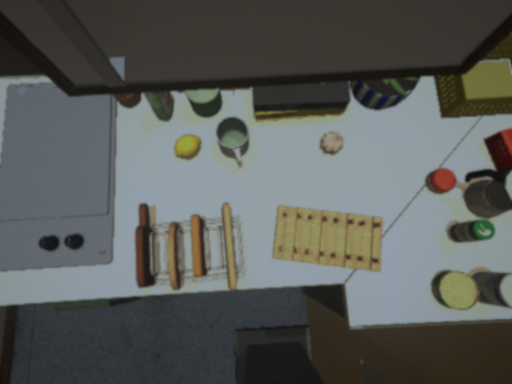

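The scene shows, left to right in the rack: paddle (dark, scene ~(127,222)), arched (153,235), block (182,228) and long (212,237). The stand is to the right (scene 260–385, top 275–382 × 207–270), so the long board goes first, to the rightmost slot. I'll zoom in on both views.

```bash
python3 - <<'E'
import cv2,numpy as np
s=cv2.imread("pics/scene0.png");t=cv2.imread("pics/top0.png")
a=cv2.resize(t[195:297,128:394],None,fx=3,fy=3,interpolation=cv2.INTER_CUBIC)
b=cv2.resize(s[185:303,105:390],(798,330),interpolation=cv2.INTER_CUBIC)[:, :798]
cv2.imwrite("pics/z.png",np.vstack([a[:,:798]][0:1])[:270])
cv2.imwrite("pics/z.png",np.vstack([cv2.resize(a,(798,270)),b]))
E
```

```text
(no output)
```

View pics/z.png

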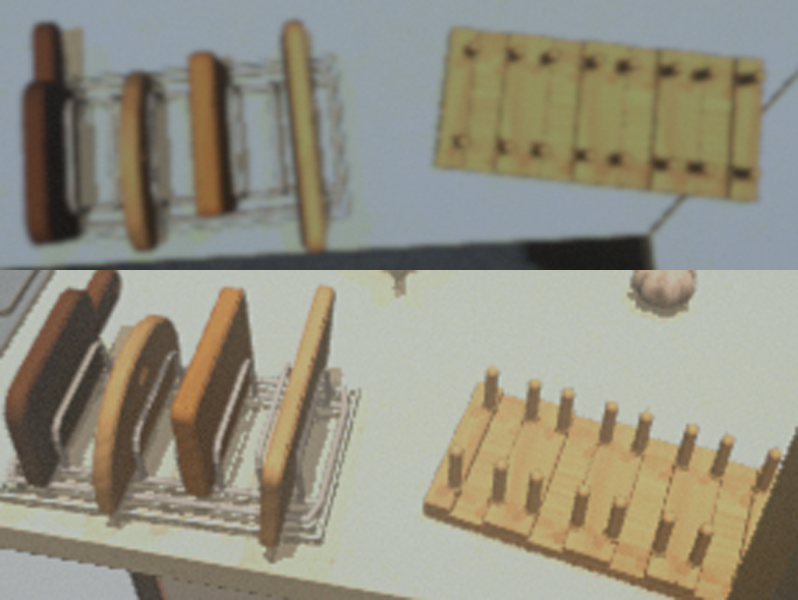

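The zoom shows the stand with eight dowel pairs. Its top-view corners are at zoom (447,28), (763,60), (757,200) and (435,168). Each board's top edge is visible in both views, and the paddle handle points away from the robot. Next I'll compute positions.

```bash
cat > h.py <<'E'
from workcell import *
import cv2,numpy as np
CM={n:camera_model(n) for n in("scene","top")}
def K(n):
    m=CM[n];f=192/np.tan(np.radians(m["vertical_fov"])/2)
    return np.array([[f,0,m["cx"]],[0,f,m["cy"]],[0,0,1]]),np.array([m["k1"],0,0,0,0.])
def rays(n,p):
    k,d=K(n);u=cv2.undistortPoints(np.float64(p).reshape(-1,1,2),k,d)[:,0]
    return np.c_[u,np.ones(len(u))]@np.array(CM[n]["rotation"]).T
def plane(n,p,z):
    r=rays(n,p);c=np.array(CM[n]["position"]);return c+r*((z-c[2])/r[:,2:])
def tri(ps,pt):
    out=[]
    for a,b in zip(rays("scene",ps),rays("top",pt)):
        c1=np.array(CM["scene"]["position"]);c2=np.array(CM["top"]["position"])
        s=np.linalg.lstsq(np.c_[a,-b],c2-c1,rcond=None)[0]
        p,q=c1+a*s[0],c2+b*s[1];out.append(np.r_[(p+q)/2,np.linalg.norm(p-q)])
    return np.array(out)
def proj(n,X):
    m=CM[n];k,d=K(n);R=np.array(m["rotation"]).T;t=-R@np.array(m["position"])
    return cv2.projectPoints(np.float64(X).reshape(-1,1,3),cv2.Rodrigues(R)[0],t,k,d)[0][:,0]
def rigid(A,B): # 2D B=R A+t, also scale
    A=np.array(A);B=np.array(B);a=A-A.mean(0);b=B-B.mean(0)
    c=np.sum((b[:,0]+1j*b[:,1])*(a[:,0]-1j*a[:,1]))/np.sum(a**2)
    th=np.angle(c);R=np.array([[np.cos(th),-np.sin(th)],[np.sin(th),np.cos(th)]])
    t=B.mean(0)-R@A.mean(0);return th,abs(c),t,np.linalg.norm(A@R.T+t-B,axis=1)
ZS=lambda p:np.array(p,float)@np.diag([1/2.8,1/2.797])+[105,185-270/2.797]
ZT=lambda p:np.array(p,float)/3+np.array([128,195])-1/3
E
python3 - <<'E'
from h import *
np.set_printoptions(precision=4,suppress=True)
ys=[.1105,.0755,.0485,.0135,-.0135,-.0485,-.0755,-.1105]
tips=[(491,371),(535,383),(567,391),(612,405),(646,415),(691,427),(727,438),(774,452),(456,450),(500,466),(535,475),(582,490),(617,500),(667,517),(704,530)]
mod=[(.042,y) for y in ys]+[(-.042,y) for y in ys[:7]]
for z in (.06,.067,.074): 
    r=rigid(mod,plane("scene",ZS(tips),z)[:,:2]);print("tips",z,r[0],r[1],r[2],r[3].max())
im=cv2.imread("pics/top0.png");hsv=cv2.cvtColor(im,cv2.COLOR_BGR2HSV)
m=cv2.inRange(hsv,(12,60,60),(40,255,255));m[:,:270]=0;m[:,390:]=0;m[:200]=0;m[276:]=0
c=max(cv2.findContours(m,0,2)[0],key=cv2.contourArea);rc=cv2.minAreaRect(c);print(rc)
q=np.array([(447,28),(763,60),(757,200),(435,168)]);cm=[(.065,.128),(.065,-.128),(-.065,-.128),(-.065,.128)]
for z in(.01,.02,.03):
    r=rigid(cm,plane("top",ZT(q),z)[:,:2]);print("base",z,*r)
# boards: far,near ends of top edge
S=[[(325,290),(272,478)],[(232,292),(182,412)],[(92,292),(22,390)]]
T=[[(292,23),(314,245)],[(203,55),(212,212)],[(38,85),(36,240)]]
for n,s,t in zip(("long","block","paddle"),S,T): print(n,tri(ZS(s),ZT(t)))
print("arch",[plane("top",ZT([(135,75),(143,247)]),z) for z in (.126,.09)])
E
```

```text
tips 0.06 -0.17694283284761975 1.005380359800132 [ 0.5134 -0.1162] 0.002318533070180462
tips 0.067 -0.17694283284761983 0.9944688901222748 [ 0.5078 -0.1157] 0.0022707361751172655
tips 0.074 -0.1769428328476198 0.983557420444418 [ 0.5023 -0.1151] 0.0026559116412269304
((328.616943359375, 238.04490661621094), (107.82730865478516, 53.29581832885742), 6.981057643890381)
base 0.01 -0.15936010674262008 0.9916801481533969 [ 0.5224 -0.12  ] [0.0077 0.0085 0.0083 0.0071]
base 0.02 -0.1593601067426203 0.9801994377333849 [ 0.5217 -0.1178] [0.008  0.0086 0.0089 0.0074]
base 0.03 -0.15936010674262016 0.9687187273133725 [ 0.5209 -0.1157] [0.0086 0.009  0.0097 0.0081]
long [[0.5952 0.1233 0.1028 0.0021]
 [0.4315 0.1185 0.0746 0.0074]]
block [[0.5737 0.191  0.108  0.005 ]
 [0.4594 0.1907 0.0972 0.009 ]]
paddle [[0.562  0.3106 0.0961 0.0058]
 [0.4491 0.3106 0.1056 0.0004]]
arch [array([[0.5601, 0.2347, 0.126 ],
       [0.4401, 0.2301, 0.126 ]]), array([[0.5651, 0.2429, 0.09  ],
       [0.4392, 0.2381, 0.09  ]])]
```

My top-zoom vertical scale was wrong (102 rows were drawn as 270 px). Correcting it.

```bash
sed -i 's#^ZT=.*#ZT=lambda p:np.array(p,float)@np.diag([1/3,102/270])+np.array([128,195])-.33#' h.py
python3 - <<'E'
from h import *
np.set_printoptions(precision=4,suppress=True)
q=np.array([(447,28),(763,60),(757,200),(435,168)]);cm=[(.065,.128),(.065,-.128),(-.065,-.128),(-.065,.128)]
for z in(.0,.01,.02,.03):
    r=rigid(cm,plane("top",ZT(q),z)[:,:2]);print("base",z,*r)
S=[[(325,290),(272,478)],[(232,292),(182,412)],[(92,292),(22,390)],[(478,385),(427,503)]]
T=[[(292,23),(314,245)],[(203,55),(212,212)],[(38,85),(36,240)],[(450,29),(436,166)]]
for n,s,t in zip(("long","block","paddle","base"),S,T):
    p=tri(ZS(s),ZT(t));d=p[0]-p[1];print(n,p,"mid",(p[0]+p[1])[:3]/2,"len",np.linalg.norm(d[:3]),"yaw",np.arctan2(d[1],d[0]))
    
for n,t,z in zip(("long","block","paddle"),T,(.118,.122,.12)):
    p=plane("top",ZT(t),z);d=p[0]-p[1];print(n,p,p.mean(0),np.linalg.norm(d),np.arctan2(d[1],d[0]))
print("arch",[plane("top",ZT([(135,75),(143,247)]),z) for z in (.126,.06)],plane("scene",ZS([(150,318)]),.126))
# tray mask in scene/ top? rough corners (top zoom)
print("rack",plane("top",ZT([(72,60),(338,55),(355,212),(80,238)]),.03))
E
```

```text
base 0.0 -0.1682967384840434 1.0242018301420097 [ 0.511  -0.1208] [0.0052 0.0041 0.0032 0.0024]
base 0.01 -0.16829673848404345 1.0124803155683364 [ 0.5103 -0.1186] [0.0035 0.0028 0.0018 0.0008]
base 0.02 -0.1682967384840434 1.000758800994663 [ 0.5097 -0.1165] [0.002  0.0021 0.0013 0.001 ]
base 0.03 -0.16829673848404345 0.9890372864209899 [ 0.5091 -0.1144] [0.001  0.0025 0.0025 0.0026]
long [[0.5925 0.1229 0.1055 0.0013]
 [0.4112 0.114  0.1032 0.0005]] mid [0.5018 0.1184 0.1043] len 0.1815338657969695 yaw 0.04901989854817652
block [[0.5676 0.1893 0.1142 0.0032]
 [0.4412 0.1842 0.1206 0.0022]] mid [0.5044 0.1867 0.1174] len 0.12671402255395203 yaw 0.04006786773091508
paddle [[0.5527 0.3059 0.1061 0.0085]
 [0.4294 0.2984 0.1316 0.0069]] mid [0.4911 0.3022 0.1189] len 0.126085443704743 yaw 0.06112248505737033
base [[ 0.5951 -0.0024  0.0158  0.0008]
 [ 0.4696  0.0179  0.0173  0.0017]] mid [0.5323 0.0077 0.0165] len 0.1271266257479296 yaw -0.1598222059724341
long [[0.5904 0.1213 0.118 ]
 [0.412  0.1132 0.118 ]] [0.5012 0.1173 0.118 ] 0.1786380723909216 0.04510230734399225
block [[0.5669 0.1864 0.122 ]
 [0.4416 0.1829 0.122 ]] [0.5043 0.1847 0.122 ] 0.12544670600833763 0.027899270029392926
paddle [[0.5497 0.3057 0.12  ]
 [0.4278 0.3055 0.12  ]] [0.4888 0.3056 0.12  ] 0.12197830296312848 0.0016455898370899057
arch [array([[0.5529, 0.2348, 0.126 ],
       [0.4181, 0.2303, 0.126 ]]), array([[0.5614, 0.2498, 0.06  ],
       [0.4147, 0.2449, 0.06  ]])] [[0.5176 0.2367 0.126 ]]
rack [[0.5821 0.3074 0.03  ]
 [0.5739 0.0918 0.03  ]
 [0.433  0.0856 0.03  ]
 [0.4238 0.3003 0.03  ]]
```

```bash
cat >> h.py <<'E'
def row(x,y,z,yaw):
    "row values to bring grasp point to x,y,z with tool x at yaw, pointing down"
    s=state();R=np.array(s["tool_rot"]);p=np.array(s["tool_pos"])
    c,n=np.cos(yaw),np.sin(yaw);T=np.array([[c,n,0],[n,-c,0],[0,0,-1.]])
    d=R.T@(np.array([x,y,z+.159])-p)*1000;w=cv2.Rodrigues(R.T@T)[0][:,0]/np.radians(5)
    print("row",np.round(d,1),np.round(w,2),"clock",round(s["clock"],2),"gp",np.round(p+R@[0,0,.159],4),"grip",round(s["grip_width"]*88,1),round(s["grip_force"],1),"F",np.round(s["contact_force"],1))
E
python3 -c "
from h import *
row(.501,.118,.20,.045)"
```

```text
row [431.9 394.7  45.5] [ 0.02  0.   -4.46] clock 0.1 gp [0.2274 0.6351 0.2448] grip 88.1 0.0 F [ 0.2 -0.3 -0. ]
```

```bash
python3 -m jog '[[432,395,45,0,0,-4.5,0.5],[432,395,45,0,0,-4.5,0.5],[432,395,45,0,0,-4.5,0.5],[432,395,45,0,0,-4.5,0.5],[432,395,45,0,0,-4.5,0.5],[432,395,45,0,0,-4.5,0.5],[432,395,45,0,0,-4.5,0.5],[432,395,45,0,0,-4.5,0.5],[432,395,45,0,0,-4.5,0.5],[432,395,45,0,0,-4.5,0.5],[432,395,45,0,0,-4.5,0.5],[432,395,45,0,0,-4.5,0.5],[432,395,45,0,0,-4.5,0.5],[432,395,45,0,0,-4.5,0.5],[432,395,45,0,0,-4.5,0.5],[432,395,45,0,0,-4.5,0.5],[432,395,45,0,0,-4.5,0.5],[432,395,45,0,0,-4.5,0.5],[432,395,45,0,0,-4.5,0.5],[432,395,45,0,0,-4.5,0.5]]' 40; python3 - <<'E'
from h import *
row(.501,.118,.098,.045)
for n in("scene","top"): cv2.imwrite(f"pics/{n}1.png",cv2.cvtColor(capture(n),cv2.COLOR_RGB2BGR))
s=cv2.imread("pics/scene1.png")[100:290,90:400];t=cv2.imread("pics/top1.png")[160:300,90:400]
cv2.imwrite("pics/c1.png",cv2.resize(np.vstack([s,t]),None,fx=1.8,fy=1.8,interpolation=2))
E
```

```text
clock: 1.77
tool_pos: [0.5007, 0.1192, 0.3598]
tool_rot: [[0.999, 0.051, 0.0], [0.051, -0.999, 0.0], [0.0, -0.0, -1.0]]
contact_force: [0.5, -0.4, -0.2]
grip_width: 0.499
grip_force: 0.0
row [  0.2   1.2 102.8] [-0.   -0.    0.07] clock 1.77 gp [0.5007 0.1192 0.2008] grip 43.9 0.0 F [ 0.5 -0.4 -0.2]
```

View pics/c1.png

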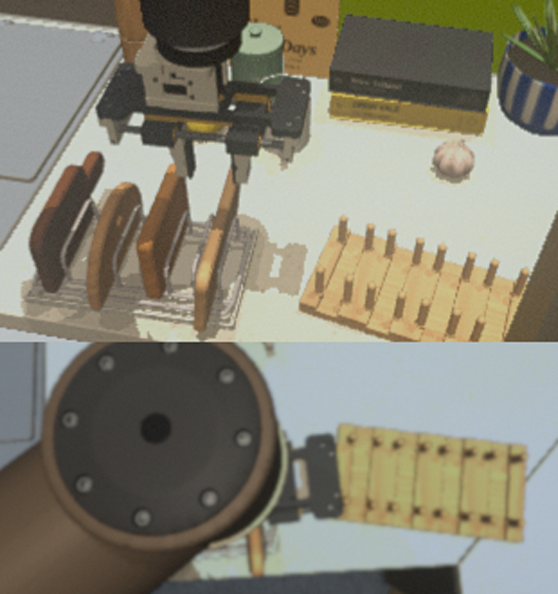

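The scene picture shows the open fingers (crop ~(184,180) and (240,182)) above the long board. The arm hides the top view. The pose is good, so I'll descend and grip.

```bash
python3 -m jog '[[0,1,30,0,0,0,0.5],[0,1,60,0,0,0,0.5],[0,1,80,0,0,0,0.5],[0,1,95,0,0,0,0.5],[0,1,103,0,0,0,0.5],[0,1,103,0,0,0,0.5],[0,1,103,0,0,0,0.9],[0,1,103,0,0,0,0.9],[0,1,103,0,0,0,0.9],[0,1,103,0,0,0,0.9],[0,1,103,0,0,0,0.9],[0,1,103,0,0,0,0.9]]' 40; python3 -c "
from h import *
row(.501,.118,.098,.045)"
```

```text
clock: 2.87
tool_pos: [0.5017, 0.1194, 0.2574]
tool_rot: [[0.999, 0.048, 0.004], [0.048, -0.999, 0.007], [0.004, -0.007, -1.0]]
contact_force: [-4.7, 21.5, -3.2]
grip_width: 0.168
grip_force: 39.3
row [-0.7  1.4  0.4] [-0.08 -0.05  0.03] clock 2.87 gp [0.5023 0.1205 0.0984] grip 14.8 39.3 F [-4.7 21.5 -3.2]
```

Gripped, with a 21 N side push towards +y. I'll relax it by shifting 3 mm, then lift.

```bash
python3 -m jog '[[0,-3,0,0,0,0,0.9],[0,-3,0,0,0,0,0.9],[0,-3,0,0,0,0,0.9]]'; python3 -m jog '[[0,0,-10,0,0,0,0.9],[0,0,-25,0,0,0,0.9],[0,0,-40,0,0,0,0.9],[0,0,-55,0,0,0,0.9],[0,0,-70,0,0,0,0.9],[0,0,-80,0,0,0,0.9],[0,0,-90,0,0,0,0.9],[0,0,-90,0,0,0,0.9]]'; python3 -c "
from h import *
row(.493,-.208,.188,-.173)"
```

```text
clock: 3.12
tool_pos: [0.5016, 0.1216, 0.2572]
tool_rot: [[0.999, 0.049, 0.003], [0.049, -0.999, 0.004], [0.003, -0.004, -1.0]]
contact_force: [-1.0, 9.3, -2.8]
grip_width: 0.156
grip_force: 39.9
clock: 3.78
tool_pos: [0.5014, 0.12, 0.3485]
tool_rot: [[0.999, 0.049, 0.003], [0.049, -0.999, 0.001], [0.003, -0.001, -1.0]]
contact_force: [0.0, 0.5, -3.9]
grip_width: 0.158
grip_force: 40.0
row [-24.4 327.2   1.1] [-0.02 -0.03  2.54] clock 3.78 gp [0.5018 0.1203 0.1895] grip 13.9 40.0 F [ 0.   0.5 -3.9]
```

```bash
python3 -m jog '[[-1,15,0,0,0,0.1,0.9],[-3,40,0,0,0,0.3,0.9],[-6,70,0,0,0,0.6,0.9],[-9,100,0,0,0,0.9,0.9],[-11,130,0,0,0,1.2,0.9],[-13,160,0,0,0,1.5,0.9],[-15,190,0,0,0,1.7,0.9],[-17,220,0,0,0,1.9,0.9],[-20,250,0,0,0,2.1,0.9],[-22,280,0,0,0,2.3,0.9],[-24,305,0,0,0,2.5,0.9],[-24,320,0,0,0,2.55,0.9],[-24,327,0,0,0,2.55,0.9],[-24,327,0,0,0,2.55,0.9],[-24,327,0,0,0,2.55,0.9],[-24,327,0,0,0,2.55,0.9]]'; python3 - <<'E'
from h import *
row(.493,-.208,.188,-.173)
for n in("scene","top"): cv2.imwrite(f"pics/{n}2.png",cv2.cvtColor(capture(n),cv2.COLOR_RGB2BGR))
s=cv2.imread("pics/scene2.png")[130:310,240:440];t=cv2.imread("pics/top2.png")[180:300,100:300]
cv2.imwrite("pics/c2.png",np.vstack([cv2.resize(s,(660,594-240),interpolation=2),cv2.resize(t,(660,240),interpolation=2)])) if 0 else cv2.imwrite("pics/c2.png",cv2.resize(s,None,fx=3,fy=3,interpolation=2))
E
```

```text
clock: 5.12
tool_pos: [0.4929, -0.2072, 0.3463]
tool_rot: [[0.985, -0.172, -0.001], [-0.172, -0.985, 0.0], [-0.001, -0.0, -1.0]]
contact_force: [-0.5, 0.5, -3.5]
grip_width: 0.16
grip_force: 40.0
row [ 0.2  0.8 -0.7] [-0.    0.01 -0.  ] clock 5.12 gp [ 0.4929 -0.2071  0.1873] grip 14.0 40.0 F [-0.5  0.5 -3.5]
```

View pics/c2.png

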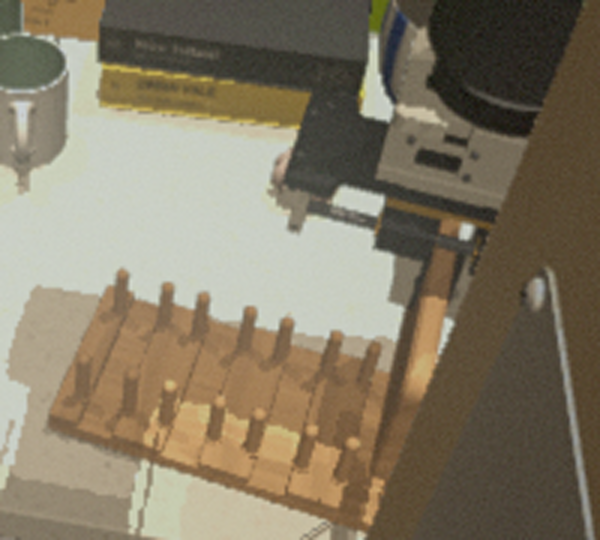

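```bash
cat >> h.py <<'E'
def box(name,n,gp,yaw,L,t,h,z0,crop,f=3,e=0):
    "project held/standing board corners, draw dots on crop of saved picture"
    c,s=np.cos(yaw),np.sin(yaw)
    P=[(gp[0]+c*x-s*y,gp[1]+s*x+c*y,z0+z) for z in(0,h) for x,y in((-L/2+e,t/2),(-L/2+e,-t/2),(L/2+e,-t/2),(L/2+e,t/2))]
    q=(proj(n,P)-[crop[0],crop[1]]);im=cv2.imread(name)[crop[1]:crop[3],crop[0]:crop[2]]
    im=cv2.resize(im,None,fx=f,fy=f,interpolation=2)
    for a in q: cv2.circle(im,tuple(int(v) for v in np.round((a+.5)*f)),2,(255,0,255),-1)
    return im
E
python3 - <<'E'
from h import *
im=box("pics/scene2.png","scene",(.4929,-.2071),-.173,.19,.014,.098,.109,(340,190,420,310),5)
cv2.imwrite("pics/c3.png",im)
E
```

```text
(no output)
```

View pics/c3.png

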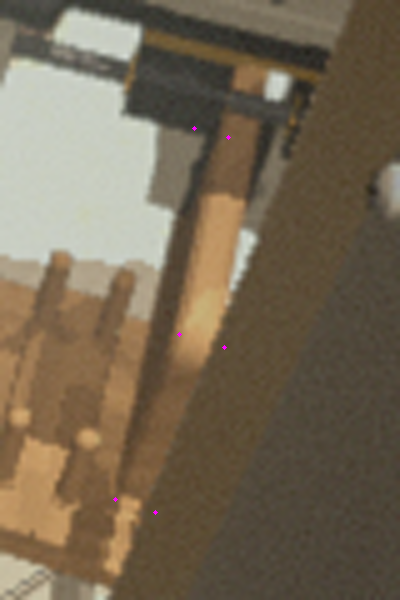

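```bash
python3 - <<'E'
from h import *
print("c1 tips pred",proj("scene",[(.5007,.1192+.03,.182),(.5007,.1192-.03,.182)]))
print("c2 tips pred(crop5)",(proj("scene",[(.4929,-.2071,.168),(.4929,-.2071,.187),(.4929,-.2071,.234),(.4929,-.2071,.346)])-[340,190])*5)
im=cv2.imread("pics/top2.png");cv2.imwrite("pics/c4.png",cv2.resize(im[180:330,120:400],None,fx=2.8,fy=2.8,interpolation=2))
E
```

```text
c1 tips pred [[193.89592905 194.53503113]
 [224.33717823 198.96597445]]
c2 tips pred(crop5) [[ 211.26166488  202.33588681]
 [ 224.31963185  168.0062213 ]
 [ 258.98554495   76.94492469]
 [ 358.27801498 -183.27140645]]
```

View pics/c4.png

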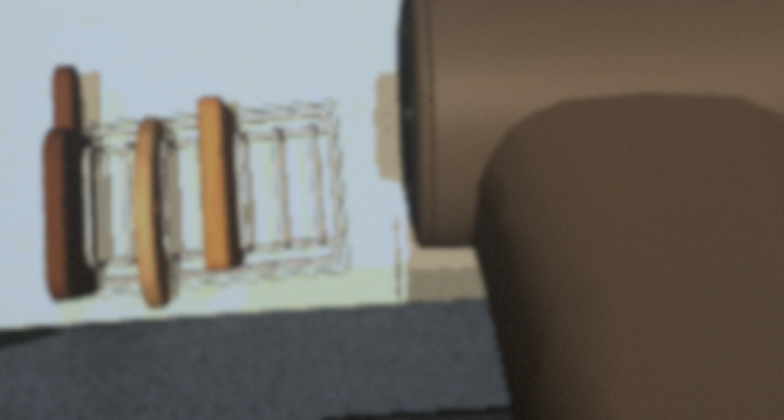

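The finger-tip predictions match the c1 picture. In c3 the board's front edge falls within ~1 px of prediction: seen near (180,330) and (122,490), predicted (180,334) and (115,500). c4 shows the remaining three boards untouched. Lowering into the slot.

```bash
python3 -m jog '[[0,0,15,0,0,0,0.9],[0,0,30,0,0,0,0.9],[0,0,42,0,0,0,0.9],[0,0,50,0,0,0,0.9],[0,0,60,0,0,0,0.9],[0,0,70,0,0,0,0.9],[0,0,80,0,0,0,0.9],[0,0,80,0,0,0,0.9],[0,0,80,0,0,0,0.9]]'; python3 -c "
from h import *
row(.493,-.208,.092,-.173)"
```

```text
clock: 5.97
tool_pos: [0.4929, -0.2078, 0.2661]
tool_rot: [[0.985, -0.173, -0.001], [-0.173, -0.985, -0.0], [-0.001, 0.0, -1.0]]
contact_force: [0.1, -0.2, -3.2]
grip_width: 0.156
grip_force: 40.0
row [ 0.1  0.2 15.1] [ 0.    0.01 -0.01] clock 5.97 gp [ 0.4927 -0.2078  0.1071] grip 13.8 40.0 F [ 0.1 -0.2 -3.2]
```

```bash
python3 -m jog '[[0,0,4,0,0,0,0.9],[0,0,7,0,0,0,0.9],[0,0,9,0,0,0,0.9],[0,0,11,0,0,0,0.9],[0,0,12,0,0,0,0.9],[0,0,13,0,0,0,0.9],[0,0,13,0,0,0,0.9],[0,0,13,0,0,0,0.9]]'; python3 -c "
from h import *
row(.493,-.208,.092,-.173)"
```

```text
clock: 6.63
tool_pos: [0.493, -0.2078, 0.2537]
tool_rot: [[0.985, -0.173, 0.0], [-0.173, -0.985, -0.0], [0.0, 0.0, -1.0]]
contact_force: [0.1, -0.1, -3.1]
grip_width: 0.157
grip_force: 40.0
row [-0.   0.2  2.7] [ 0.   -0.   -0.01] clock 6.63 gp [ 0.4931 -0.2078  0.0947] grip 13.8 40.0 F [ 0.1 -0.1 -3.1]
```

```bash
python3 -m jog '[[0,0,0.7,0,0,0,0.9],[0,0,1.4,0,0,0,0.9],[0,0,2,0,0,0,0.9],[0,0,2.6,0,0,0,0.9],[0,0,2.6,0,0,0,0.9],[0,0,2.6,0,0,0,0.9]]'; python3 -m jog '[[0,0,0.5,0,0,0,0.9],[0,0,1,0,0,0,0.9],[0,0,1,0,0,0,0.9],[0,0,1,0,0,0,0.9]]'
```

```text
clock: 7.13
tool_pos: [0.493, -0.2078, 0.2515]
tool_rot: [[0.985, -0.173, 0.0], [-0.173, -0.985, -0.0], [0.0, 0.0, -1.0]]
contact_force: [-2.7, 0.9, 3.6]
grip_width: 0.156
grip_force: 40.0
clock: 7.47
tool_pos: [0.4929, -0.2078, 0.2513]
tool_rot: [[0.985, -0.172, 0.0], [-0.172, -0.985, -0.0], [0.001, 0.0, -1.0]]
contact_force: [-5.3, 2.3, 13.3]
grip_width: 0.159
grip_force: 40.0
```

Contact at the expected height (grasp point z 0.0925). Releasing and rising.

```bash
python3 -m jog '[[0,0,-1,0,0,0,0.9],[0,0,-1,0,0,0,0.8],[0,0,-1,0,0,0,0.75],[0,0,-1,0,0,0,0.65],[0,0,-1,0,0,0,0.5],[0,0,-1,0,0,0,0.5],[0,0,-1,0,0,0,0.5],[0,0,-20,0,0,0,0.5],[0,0,-45,0,0,0,0.5],[0,0,-75,0,0,0,0.5],[0,0,-105,0,0,0,0.5],[0,0,-120,0,0,0,0.5],[0,0,-120,0,0,0,0.5]]'; python3 - <<'E'
from h import *
row(.504,.186,.20,.045)
E
```

```text
clock: 8.55
tool_pos: [0.494, -0.2081, 0.3743]
tool_rot: [[0.985, -0.172, 0.007], [-0.172, -0.985, -0.001], [0.007, 0.0, -1.0]]
contact_force: [0.1, 0.4, 0.1]
grip_width: 0.499
grip_force: 0.0
row [ -58.1 -389.9   14.8] [ 0.01 -0.08 -2.5 ] clock 8.55 gp [ 0.4951 -0.2083  0.2153] grip 43.9 0.0 F [0.1 0.4 0.1]
```

```bash
python3 -m jog '[[-58,-390,15,0,0,-2.5,0.5],[-58,-390,15,0,0,-2.5,0.5],[-58,-390,15,0,0,-2.5,0.5],[-58,-390,15,0,0,-2.5,0.5],[-58,-390,15,0,0,-2.5,0.5],[-58,-390,15,0,0,-2.5,0.5],[-58,-390,15,0,0,-2.5,0.5],[-58,-390,15,0,0,-2.5,0.5],[-58,-390,15,0,0,-2.5,0.5],[-58,-390,15,0,0,-2.5,0.5],[-58,-390,15,0,0,-2.5,0.5],[-58,-390,15,0,0,-2.5,0.5],[-58,-390,15,0,0,-2.5,0.5],[-58,-390,15,0,0,-2.5,0.5]]'; python3 - <<'E'
from h import *
row(.504,.186,.100,.040)
for n in("scene","top"): cv2.imwrite(f"pics/{n}3.png",cv2.cvtColor(capture(n),cv2.COLOR_RGB2BGR))
a=box("pics/scene3.png","scene",(.493,-.2078),-.173,.19,.014,.098,.014,(250,190,400,310),4)
b=cv2.resize(box("pics/top3.png","top",(.493,-.2078),-.173,.19,.014,.098,.014,(265,190,400,285),4),(600,380))
c=np.hstack([a[:,-400:],b[:,-400:].copy() if 0 else cv2.resize(b,(400,480),interpolation=2)]);cv2.imwrite("pics/c5.png",c)
E
```

```text
clock: 9.72
tool_pos: [0.5032, 0.1855, 0.3548]
tool_rot: [[0.999, 0.044, -0.0], [0.044, -0.999, -0.0], [-0.0, 0.0, -1.0]]
contact_force: [0.4, -0.3, -0.3]
grip_width: 0.497
grip_force: 0.0
row [ 0.9 -0.5 95.8] [0.   0.01 0.04] clock 9.72 gp [0.5031 0.1855 0.1958] grip 43.8 0.0 F [ 0.4 -0.3 -0.3]
```

View pics/c5.png

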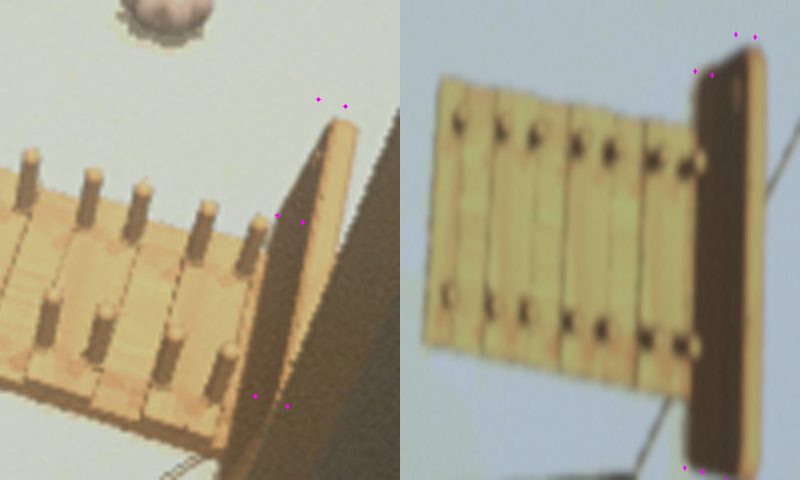

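The long board stands in the rightmost slot, slightly leaned. It looks a few mm nearer the robot than predicted, so I'll measure its ends.

```bash
python3 - <<'E'
from h import *
np.set_printoptions(precision=4,suppress=True)
T=[((757-400)/(400/135)+265,48/(480/95)+190)];S=[(300+345/4,190+121/4)]
p=tri(S,T);print(p)
im=cv2.imread("pics/top3.png");cv2.imwrite("pics/x.png",im)
hsv=cv2.cvtColor(im,cv2.COLOR_BGR2HSV);m=cv2.inRange(hsv,(8,70,110),(30,255,255));m[:,:378]=0;m[:,392:]=0;m[:195]=0;m[300:]=0
ys,xs=np.nonzero(m);print(ys.min(),ys.max(),[ (y,xs[ys==y].min(),xs[ys==y].max()) for y in range(ys.min(),ys.max()+1,8)])
a=(xs[ys<=ys.min()+2].mean(),ys.min());b=(xs[ys>=ys.max()-2].mean(),ys.max()+1)
P=plane("top",[a,b],.112);print(P,P.mean(0),np.hypot(*(P[0]-P[1])[:2]),np.arctan2(*(P[0]-P[1])[[1,0]]))
c,s=np.cos(-.173),np.sin(-.173);print("local",(P.mean(0)[:2]-[.509,-.116])@np.array([[c,-s],[s,c]]))
E
```

```text
[[ 0.5802 -0.2344  0.1055  0.0023]]
200 284 [(200, np.int64(382), np.int64(385)), (208, np.int64(382), np.int64(387)), (216, np.int64(382), np.int64(387)), (224, np.int64(382), np.int64(387)), (232, np.int64(381), np.int64(386)), (240, np.int64(381), np.int64(386)), (248, np.int64(381), np.int64(386)), (256, np.int64(381), np.int64(386)), (264, np.int64(381), np.int64(385)), (272, np.int64(380), np.int64(385)), (280, np.int64(380), np.int64(385))]
[[ 0.5784 -0.2298  0.112 ]
 [ 0.3989 -0.1988  0.112 ]] [ 0.4886 -0.2143  0.112 ] 0.18214595564608888 -0.1707861471417821
local [-0.0031 -0.1004]
```

Length 182 mm measured, centred to -3 mm, yaw right, slight lean on the dowels: fine. Next the block board.

```bash
python3 -m jog '[[1,-2,30,0,0,0,0.5],[1,-2,60,0,0,0,0.5],[1,-2,80,0,0,0,0.5],[1,-2,90,0,0,0,0.5],[1,-2,96,0,0,0,0.5],[1,-2,96,0,0,0,0.5],[1,-2,96,0,0,0,0.9],[1,-2,96,0,0,0,0.9],[1,-2,96,0,0,0,0.9],[1,-2,96,0,0,0,0.9],[1,-2,96,0,0,0,0.9],[1,-2,96,0,0,0,0.9]]' 40; python3 -c "
from h import *
row(.504,.186,.100,.04)"
```

```text
clock: 10.82
tool_pos: [0.5043, 0.1886, 0.2598]
tool_rot: [[0.999, 0.045, 0.001], [0.045, -0.999, 0.001], [0.001, -0.001, -1.0]]
contact_force: [-0.1, 0.9, 4.0]
grip_width: 0.204
grip_force: 40.0
row [-0.4  2.6  0.8] [-0.01 -0.01  0.05] clock 10.82 gp [0.5045 0.1887 0.1008] grip 17.9 40.0 F [-0.1  0.9  4. ]
```

```bash
python3 -m jog '[[0,0,-10,0,0,0,0.9],[0,0,-25,0,0,0,0.9],[0,0,-40,0,0,0,0.9],[0,0,-55,0,0,0,0.9],[0,0,-70,0,0,0,0.9],[0,0,-80,0,0,0,0.9],[0,0,-90,0,0,0,0.9],[0,0,-90,0,0,0,0.9]]'; python3 -c "
from h import *
row(.504,-.1465,.19,-.173)"
```

```text
clock: 11.48
tool_pos: [0.5045, 0.1886, 0.3512]
tool_rot: [[0.999, 0.045, 0.002], [0.045, -0.999, 0.002], [0.002, -0.001, -1.0]]
contact_force: [0.4, 0.4, -2.3]
grip_width: 0.198
grip_force: 40.0
row [-15.5 334.7   1.6] [-0.02 -0.03  2.5 ] clock 11.48 gp [0.5049 0.1888 0.1922] grip 17.4 40.0 F [ 0.4  0.4 -2.3]
```

```bash
python3 -m jog '[[-1,15,0,0,0,0.1,0.9],[-2,40,0,0,0,0.3,0.9],[-3,70,0,0,0,0.6,0.9],[-5,100,0,0,0,0.9,0.9],[-6,130,0,0,0,1.2,0.9],[-8,160,0,0,0,1.5,0.9],[-9,190,0,0,0,1.7,0.9],[-10,220,0,0,0,1.9,0.9],[-12,250,0,0,0,2.1,0.9],[-13,280,0,0,0,2.3,0.9],[-15,305,0,0,0,2.45,0.9],[-15,325,0,0,0,2.5,0.9],[-15,334,0,0,0,2.5,0.9],[-15,334,0,0,0,2.5,0.9],[-15,334,0,0,0,2.5,0.9],[-15,334,0,0,0,2.5,0.9]]'; python3 - <<'E'
from h import *
row(.504,-.1465,.11,-.173)
cv2.imwrite("pics/scene4.png",cv2.cvtColor(capture("scene"),cv2.COLOR_RGB2BGR))
s=state();g=s["tool_pos"]
cv2.imwrite("pics/c6.png",box("pics/scene4.png","scene",(g[0],g[1]),-.173,.134,.018,.102,.1105,(280,150,410,300),4))
E
```

```text
clock: 12.82
tool_pos: [0.5039, -0.1455, 0.3486]
tool_rot: [[0.985, -0.173, -0.001], [-0.173, -0.985, 0.0], [-0.001, -0.0, -1.0]]
contact_force: [0.6, 0.4, -2.4]
grip_width: 0.209
grip_force: 40.0
row [ 0.4  1.  79.6] [-0.    0.01 -0.01] clock 12.82 gp [ 0.5037 -0.1455  0.1896] grip 18.4 40.0 F [ 0.6  0.4 -2.4]
```

View pics/c6.png

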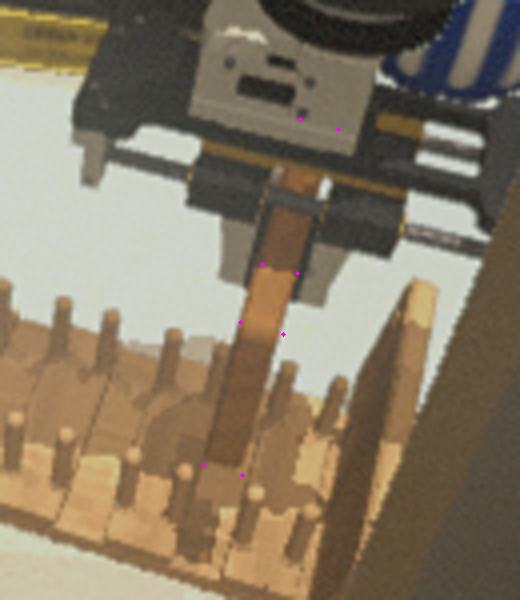

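The held block board is centred over slot 2: front bottom corners seen at (207,460)/(240,467), predicted (203,465)/(242,476). Lowering.

```bash
python3 -m jog '[[0,1,15,0,0,0,0.9],[0,1,30,0,0,0,0.9],[0,1,42,0,0,0,0.9],[0,1,50,0,0,0,0.9],[0,1,60,0,0,0,0.9],[0,1,70,0,0,0,0.9],[0,1,80,0,0,0,0.9],[0,1,85,0,0,0,0.9],[0,1,88,0,0,0,0.9],[0,1,90,0,0,0,0.9],[0,1,91.5,0,0,0,0.9],[0,1,91.5,0,0,0,0.9],[0,1,91.5,0,0,0,0.9]]'; python3 -c "
from h import *
row(.504,-.1465,.0945,-.173)"
```

```text
clock: 13.95
tool_pos: [0.504, -0.147, 0.2579]
tool_rot: [[0.985, -0.173, 0.001], [-0.173, -0.985, 0.0], [0.001, -0.0, -1.0]]
contact_force: [0.1, 0.1, -2.3]
grip_width: 0.203
grip_force: 40.0
row [-0.1 -0.5  4.4] [-0.   -0.01 -0.01] clock 13.95 gp [ 0.5041 -0.147   0.0989] grip 17.9 40.0 F [ 0.1  0.1 -2.3]
```

```bash
python3 -m jog '[[0,0,0.8,0,0,0,0.9],[0,0,1.6,0,0,0,0.9],[0,0,2.4,0,0,0,0.9],[0,0,3,0,0,0,0.9],[0,0,3.5,0,0,0,0.9],[0,0,4,0,0,0,0.9],[0,0,4,0,0,0,0.9],[0,0,4,0,0,0,0.9]]'; python3 -m jog '[[0,0,0.5,0,0,0,0.9],[0,0,1,0,0,0,0.9],[0,0,1,0,0,0,0.9],[0,0,1,0,0,0,0.9]]'
```

```text
clock: 14.62
tool_pos: [0.5039, -0.147, 0.254]
tool_rot: [[0.985, -0.173, 0.0], [-0.173, -0.985, -0.0], [0.0, 0.0, -1.0]]
contact_force: [-2.9, 1.2, 5.4]
grip_width: 0.202
grip_force: 40.0
clock: 14.95
tool_pos: [0.5038, -0.1469, 0.254]
tool_rot: [[0.985, -0.172, 0.001], [-0.172, -0.985, -0.0], [0.001, 0.0, -1.0]]
contact_force: [-7.3, 2.6, 16.1]
grip_width: 0.205
grip_force: 40.0
```

```bash
python3 -m jog '[[0,0,-1,0,0,0,0.9],[0,0,-1,0,0,0,0.8],[0,0,-1,0,0,0,0.7],[0,0,-1,0,0,0,0.6],[0,0,-1,0,0,0,0.5],[0,0,-1,0,0,0,0.5],[0,0,-1,0,0,0,0.5],[0,0,-20,0,0,0,0.5],[0,0,-45,0,0,0,0.5],[0,0,-75,0,0,0,0.5],[0,0,-105,0,0,0,0.5],[0,0,-120,0,0,0,0.5],[0,0,-120,0,0,0,0.5]]'; python3 - <<'E'
from h import *
row(.50,.243,.20,.045)
# arched: measure from first pictures, board masks
im=cv2.imread("pics/top0.png")[:,:,:];a=cv2.resize(im[205:295,165:215],None,fx=6,fy=6,interpolation=2)
b=cv2.resize(cv2.imread("pics/scene0.png")[190:280,135:185],None,fx=6,fy=6,interpolation=2)
cv2.imwrite("pics/c7.png",np.hstack([a,b]))
E
```

```text
clock: 16.03
tool_pos: [0.5049, -0.1471, 0.3767]
tool_rot: [[0.985, -0.172, 0.007], [-0.172, -0.985, -0.001], [0.007, -0.001, -1.0]]
contact_force: [0.1, -0.8, 0.2]
grip_width: 0.499
grip_force: 0.0
row [ -72.1 -383.4   17.5] [ 0.   -0.08 -2.5 ] clock 16.03 gp [ 0.506  -0.1472  0.2177] grip 43.9 0.0 F [ 0.1 -0.8  0.2]
```

View pics/c7.png

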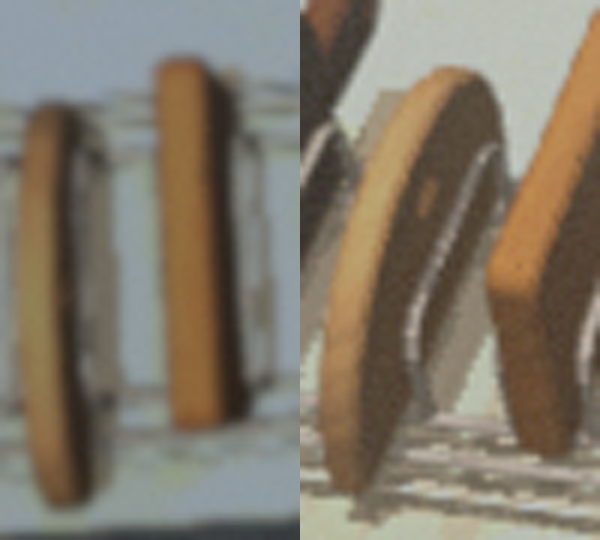

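In c7 the arched board's hole is at scene crop (428,198), its near end at top crop (60,500), and its crown strip is centred at top crop (40,270).

```bash
python3 - <<'E'
from h import *
np.set_printoptions(precision=4,suppress=True)
print("hole",plane("scene",[(135+128/6,190+198/6)],.096))
print("near",plane("top",[(165+60/6,205+503/6)],.045),plane("scene",[(135+40/6,190+490/6)],.02))
print("crown y",plane("top",[(165+40/6,205+270/6)],.126))
# far tangent: ray in x-z plane tangent to circle centre (xc, .048) radius .078
r=rays("top",[(165+50/6,205+105/6)])[0];c=CM["top"]["position"]
d=np.array([r[0],r[2]])/np.hypot(r[0],r[2]);n=np.array([-d[1],d[0]])
for xc in(.48,.49,.50,.51): print(xc,abs(n@(np.array([xc,.048])-[c[0],c[2]])))
E
```

```text
hole [[0.4861 0.235  0.096 ]]
near [[0.412 0.249 0.045]] [[0.4127 0.2528 0.02  ]]
crown y [[0.4958 0.2374 0.126 ]]
0.48 0.08332459364847478
0.49 0.07340723418897249
0.5 0.0634898747294702
0.51 0.05357251526996789
```

Centre x ≈ 0.487 (three agreeing estimates), leaning slightly towards -y. I'll grip 12 mm in front of the hole.

```bash
python3 -c "
from h import *
row(.475,.2405,.20,.045)"; python3 -m jog '[[-96,-377,17,0,0,-2.5,0.5],[-96,-377,17,0,0,-2.5,0.5],[-96,-377,17,0,0,-2.5,0.5],[-96,-377,17,0,0,-2.5,0.5],[-96,-377,17,0,0,-2.5,0.5],[-96,-377,17,0,0,-2.5,0.5],[-96,-377,17,0,0,-2.5,0.5],[-96,-377,17,0,0,-2.5,0.5],[-96,-377,17,0,0,-2.5,0.5],[-96,-377,17,0,0,-2.5,0.5],[-96,-377,17,0,0,-2.5,0.5],[-96,-377,17,0,0,-2.5,0.5],[-96,-377,17,0,0,-2.5,0.5],[-96,-377,17,0,0,-2.5,0.5]]'; python3 - <<'E'
from h import *
row(.475,.2405,.101,.045)
for n in("scene","top"): cv2.imwrite(f"pics/{n}5.png",cv2.cvtColor(capture(n),cv2.COLOR_RGB2BGR))
a=box("pics/scene5.png","scene",(.504,-.147),-.173,.134,.018,.102,.014,(300,190,400,310),4)
b=box("pics/top5.png","top",(.504,-.147),-.173,.134,.018,.102,.014,(300,185,400,305),4)
cv2.imwrite("pics/c8.png",np.hstack([a,b]))
E
```

```text
row [ -96.3 -376.6   17.3] [ 0.   -0.08 -2.5 ] clock 16.03 gp [ 0.506  -0.1472  0.2177] grip 43.9 0.0 F [ 0.1 -0.8  0.2]
clock: 17.2
tool_pos: [0.4745, 0.24, 0.3554]
tool_rot: [[0.999, 0.043, -0.0], [0.043, -0.999, -0.0], [-0.0, 0.0, -1.0]]
contact_force: [-0.1, -0.7, 0.1]
grip_width: 0.499
grip_force: 0.0
row [ 0.6 -0.6 95.4] [ 0.    0.   -0.02] clock 17.2 gp [0.4744 0.2399 0.1964] grip 43.9 0.0 F [-0.1 -0.7  0.1]
```

View pics/c8.png

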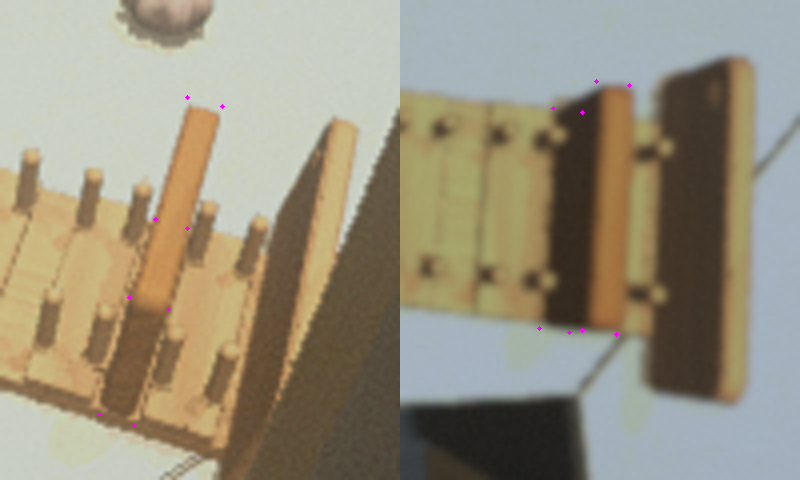

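The block board stands in slot 2, matching the predicted corners. Next the arched board.

```bash
python3 -m jog '[[0.5,-1,30,0,0,0,0.5],[0.5,-1,60,0,0,0,0.5],[0.5,-1,80,0,0,0,0.5],[0.5,-1,90,0,0,0,0.5],[0.5,-1,95,0,0,0,0.5],[0.5,-1,95,0,0,0,0.5],[0.5,-1,95,0,0,0,0.9],[0.5,-1,95,0,0,0,0.9],[0.5,-1,95,0,0,0,0.9],[0.5,-1,95,0,0,0,0.9],[0.5,-1,95,0,0,0,0.9],[0.5,-1,95,0,0,0,0.9]]' 40; python3 -c "
from h import *
row(.475,.2405,.101,.04)"
```

```text
clock: 18.3
tool_pos: [0.4752, 0.2442, 0.2612]
tool_rot: [[0.999, 0.044, 0.003], [0.044, -0.999, 0.006], [0.003, -0.006, -1.0]]
contact_force: [-3.8, 9.8, -1.1]
grip_width: 0.159
grip_force: 40.0
row [-0.4  3.7  1.1] [-0.07 -0.03  0.05] clock 18.3 gp [0.4757 0.2452 0.1022] grip 14.0 40.0 F [-3.8  9.8 -1.1]
```

```bash
python3 -m jog '[[0,-2,0,0,0,0,0.9],[0,-2,0,0,0,0,0.9],[0,-2,-10,0,0,0,0.9],[0,-2,-25,0,0,0,0.9],[0,-2,-40,0,0,0,0.9],[0,-2,-55,0,0,0,0.9],[0,-2,-70,0,0,0,0.9],[0,-2,-80,0,0,0,0.9],[0,-2,-88,0,0,0,0.9],[0,-2,-88,0,0,0,0.9]]'; python3 -c "
from h import *
row(.5143-.0118,-.0855+.0021,.19,-.173)"
```

```text
clock: 19.13
tool_pos: [0.4751, 0.244, 0.35]
tool_rot: [[0.999, 0.045, 0.002], [0.045, -0.999, 0.001], [0.002, -0.001, -1.0]]
contact_force: [0.4, 0.0, -0.1]
grip_width: 0.16
grip_force: 40.0
row [ 12.8 328.3   0.7] [-0.01 -0.02  2.49] clock 19.13 gp [0.4753 0.2442 0.191 ] grip 14.0 40.0 F [ 0.4  0.  -0.1]
```

```bash
python3 -m jog '[[0,15,0,0,0,0.1,0.9],[1,40,0,0,0,0.3,0.9],[2,70,0,0,0,0.6,0.9],[3,100,0,0,0,0.9,0.9],[4,130,0,0,0,1.2,0.9],[6,160,0,0,0,1.5,0.9],[7,190,0,0,0,1.7,0.9],[8,220,0,0,0,1.9,0.9],[9,250,0,0,0,2.1,0.9],[11,280,0,0,0,2.3,0.9],[12,305,0,0,0,2.45,0.9],[13,320,0,0,0,2.5,0.9],[13,328,0,0,0,2.5,0.9],[13,328,0,0,0,2.5,0.9],[13,328,0,0,0,2.5,0.9],[13,328,0,0,0,2.5,0.9]]'; python3 - <<'E'
from h import *
row(.5025,-.0834,.11,-.173)
cv2.imwrite("pics/scene6.png",cv2.cvtColor(capture("scene"),cv2.COLOR_RGB2BGR))
g=state()["tool_pos"]
cv2.imwrite("pics/c9.png",box("pics/scene6.png","scene",(g[0],g[1]),-.173,.156,.014,.028,.1085,(260,150,390,300),4,e=.012))
E
```

```text
clock: 20.47
tool_pos: [0.5022, -0.0827, 0.3482]
tool_rot: [[0.985, -0.173, -0.001], [-0.173, -0.985, 0.0], [-0.001, 0.0, -1.0]]
contact_force: [-0.9, -0.2, -1.8]
grip_width: 0.157
grip_force: 40.0
row [ 0.5  0.6 79.2] [ 0.    0.01 -0.  ] clock 20.47 gp [ 0.5021 -0.0827  0.1892] grip 13.8 40.0 F [-0.9 -0.2 -1.8]
```

View pics/c9.png

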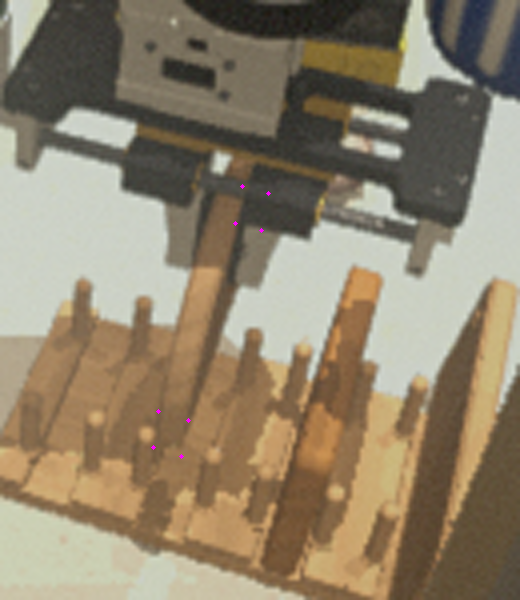

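```bash
python3 - <<'E'
from h import *
im=cv2.GaussianBlur(cv2.imread("pics/scene6.png"),(0,0),.6)
for y in (232,240,248,254,257,260,262,264,266,268): print(y,[int(v) for v in im[y,292:316,2]])
E
```

```text
232 [151, 131, 128, 126, 129, 141, 159, 165, 165, 163, 164, 159, 150, 162, 169, 172, 176, 175, 168, 147, 117, 105, 110, 140]
240 [143, 144, 146, 152, 150, 146, 142, 135, 134, 138, 142, 155, 163, 165, 168, 168, 160, 143, 116, 107, 119, 146, 160, 160]
248 [144, 140, 139, 140, 142, 143, 143, 140, 133, 141, 149, 152, 154, 155, 151, 138, 117, 121, 146, 156, 159, 164, 161, 150]
254 [137, 138, 140, 140, 133, 131, 131, 122, 125, 130, 130, 132, 131, 130, 125, 126, 149, 165, 167, 167, 168, 168, 166, 157]
257 [139, 141, 151, 178, 191, 182, 150, 126, 127, 130, 130, 130, 130, 128, 128, 150, 166, 170, 170, 169, 169, 166, 157, 160]
260 [137, 132, 129, 148, 161, 155, 133, 123, 123, 125, 128, 130, 128, 134, 152, 162, 165, 164, 164, 163, 157, 148, 159, 162]
262 [134, 122, 124, 133, 135, 130, 121, 122, 126, 144, 150, 152, 148, 148, 151, 153, 156, 160, 163, 167, 183, 189, 183, 158]
264 [135, 120, 126, 133, 133, 130, 121, 124, 132, 144, 149, 150, 150, 153, 154, 154, 154, 152, 147, 160, 183, 192, 183, 159]
266 [175, 139, 131, 135, 134, 134, 138, 139, 149, 153, 153, 152, 151, 150, 150, 150, 150, 143, 127, 128, 137, 140, 139, 140]
268 [175, 138, 132, 134, 133, 137, 144, 152, 155, 155, 155, 154, 154, 151, 151, 151, 153, 143, 125, 129, 133, 133, 133, 141]
```

Numerically the front bottom edge is at row ~261, columns 299–306, against a prediction of (298–305, 262–264). That is within ~1.5 px. Lowering with a 2 mm nudge.

```bash
python3 -m jog '[[-2,0.5,15,0,0,0,0.9],[-2,0.5,30,0,0,0,0.9],[-2,0.5,42,0,0,0,0.9],[-2,0.5,50,0,0,0,0.9],[-2,0.5,60,0,0,0,0.9],[-2,0.5,70,0,0,0,0.9],[-2,0.5,80,0,0,0,0.9],[-2,0.5,84,0,0,0,0.9],[-2,0.5,87,0,0,0,0.9],[-2,0.5,89,0,0,0,0.9],[-2,0.5,89,0,0,0,0.9],[-2,0.5,89,0,0,0,0.9]]'; python3 -m jog '[[0,0,0.8,0,0,0,0.9],[0,0,1.6,0,0,0,0.9],[0,0,2.4,0,0,0,0.9],[0,0,3.2,0,0,0,0.9],[0,0,4,0,0,0,0.9],[0,0,4.5,0,0,0,0.9],[0,0,4.5,0,0,0,0.9],[0,0,4.5,0,0,0,0.9]]'
```

```text
clock: 21.52
tool_pos: [0.5005, -0.0832, 0.2598]
tool_rot: [[0.985, -0.173, 0.0], [-0.173, -0.985, -0.0], [0.0, -0.0, -1.0]]
contact_force: [0.7, -0.1, -1.5]
grip_width: 0.158
grip_force: 40.0
clock: 22.18
tool_pos: [0.5004, -0.0832, 0.2553]
tool_rot: [[0.985, -0.173, 0.0], [-0.173, -0.985, -0.0], [0.0, 0.0, -1.0]]
contact_force: [-2.1, 0.6, 3.7]
grip_width: 0.152
grip_force: 40.0
```

```bash
python3 -m jog '[[0,0,0.5,0,0,0,0.9],[0,0,1,0,0,0,0.9],[0,0,1,0,0,0,0.9],[0,0,1,0,0,0,0.9]]';python3 -m jog '[[0,0,-1,0,0,0,0.9],[0,0,-1,0,0,0,0.8],[0,0,-1,0,0,0,0.7],[0,0,-1,0,0,0,0.6],[0,0,-1,0,0,0,0.5],[0,0,-1,0,0,0,0.5],[0,0,-1,0,0,0,0.5],[0,0,-20,0,0,0,0.5],[0,0,-45,0,0,0,0.5],[0,0,-75,0,0,0,0.5],[0,0,-105,0,0,0,0.5],[0,0,-120,0,0,0,0.5],[0,0,-120,0,0,0,0.5]]'; python3 - <<'E'
from h import *
row(.495,.306,.20,.045)
im=cv2.imread("pics/top0.png");hsv=cv2.cvtColor(im,cv2.COLOR_BGR2HSV)
a=cv2.resize(im[195:295,130:165],None,fx=5,fy=5,interpolation=2);b=cv2.resize(cv2.imread("pics/scene0.png")[180:280,95:175],None,fx=5,fy=5,interpolation=2)
cv2.imwrite("pics/c10.png",np.hstack([a,b]))
E
```

```text
clock: 22.52
tool_pos: [0.5002, -0.0832, 0.2551]
tool_rot: [[0.985, -0.172, 0.0], [-0.172, -0.985, -0.0], [0.0, 0.0, -1.0]]
contact_force: [-5.8, 1.6, 12.9]
grip_width: 0.162
grip_force: 40.0
clock: 23.6
tool_pos: [0.5014, -0.0832, 0.3781]
tool_rot: [[0.985, -0.172, 0.007], [-0.172, -0.985, 0.0], [0.007, -0.002, -1.0]]
contact_force: [0.1, 0.1, -0.3]
grip_width: 0.502
grip_force: 0.0
row [ -73.4 -382.3   19.3] [-0.01 -0.08 -2.5 ] clock 23.6 gp [ 0.5025 -0.0831  0.2191] grip 44.2 0.0 F [ 0.1  0.1 -0.3]
```

View pics/c10.png

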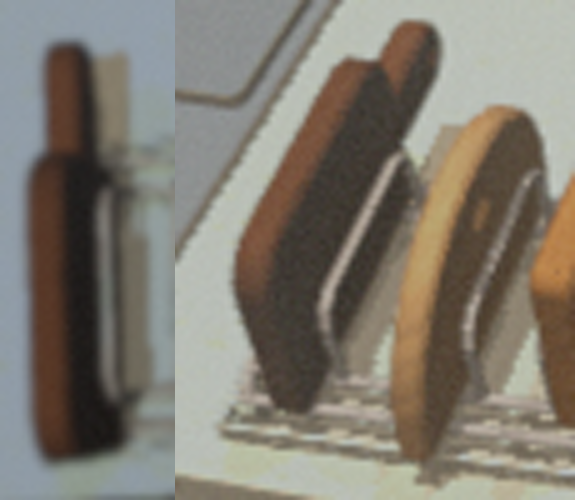

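In c10 the paddle blade's top strip runs in the top crop from (50,157) to (52,452), with the handle tip at (68,42). In the scene crop the top edge runs from (365,62) to about (258,275).

```bash
python3 - <<'E'
from h import *
np.set_printoptions(precision=4,suppress=True)
T=[(140,226.4),(140.4,285.4)];S=[(133,192.4),(111.6,235)]
p=plane("top",T,.12);print(p,p.mean(0),np.linalg.norm(p[0]-p[1]));print(tri(S,T))
print("handle tip",plane("top",[(143.6,203.4)],.085)); print("bottom near scene",plane("scene",[(95+115/5,180+408/5)],.02))
E
```

```text
[[0.5506 0.3064 0.12  ]
 [0.4275 0.304  0.12  ]] [0.4891 0.3052 0.12  ] 0.12309505296257697
[[0.5521 0.3114 0.1066 0.0014]
 [0.428  0.3049 0.1101 0.0046]]
handle tip [[0.6073 0.31   0.085 ]]
bottom near scene [[0.427  0.3119 0.02  ]]
```

```bash
python3 -c "
from h import *
row(.503,.309,.20,.045)"; python3 -m jog '[[-67,-387,19,0,0,-2.5,0.5],[-67,-387,19,0,0,-2.5,0.5],[-67,-387,19,0,0,-2.5,0.5],[-67,-387,19,0,0,-2.5,0.5],[-67,-387,19,0,0,-2.5,0.5],[-67,-387,19,0,0,-2.5,0.5],[-67,-387,19,0,0,-2.5,0.5],[-67,-387,19,0,0,-2.5,0.5],[-67,-387,19,0,0,-2.5,0.5],[-67,-387,19,0,0,-2.5,0.5],[-67,-387,19,0,0,-2.5,0.5],[-67,-387,19,0,0,-2.5,0.5],[-67,-387,19,0,0,-2.5,0.5],[-67,-387,19,0,0,-2.5,0.5]]'; python3 - <<'E'
from h import *
row(.503,.309,.1,.045)
np.set_printoptions(precision=4,suppress=True)
im=cv2.cvtColor(capture("top"),cv2.COLOR_RGB2BGR);cv2.imwrite("pics/top7.png",im);cv2.imwrite("pics/scene7.png",cv2.cvtColor(capture("scene"),cv2.COLOR_RGB2BGR))
# arched: dark side-face mask near slot 3 ends
c,s=.985,-.172;g=np.array(proj("top",[(.5002+.012*c+.078*c,-.0832+.09*s,.042),(.5002+.012*c-.078*c,-.0832-.066*s,.042)]));print(g)
hsv=cv2.cvtColor(im,cv2.COLOR_BGR2HSV)
for n,q in zip("fn",g):
    x,y=np.round(q).astype(int)
    for r in range(y-5,y+6): print(n,r,im[r,x-5:x+8,2])
E
```

```text
row [ -66.1 -386.6   19.3] [-0.01 -0.08 -2.5 ] clock 23.6 gp [ 0.5025 -0.0831  0.2191] grip 44.2 0.0 F [ 0.1  0.1 -0.3]
clock: 24.77
tool_pos: [0.5012, 0.3085, 0.3549]
tool_rot: [[0.999, 0.044, -0.0], [0.044, -0.999, -0.0], [-0.0, 0.0, -1.0]]
contact_force: [-0.5, 0.4, 0.6]
grip_width: 0.503
grip_force: 0.0
row [ 1.8 -0.5 95.9] [ 0.    0.   -0.02] clock 24.77 gp [0.5012 0.3084 0.1959] grip 44.2 0.0 F [-0.5  0.4  0.6]
[[318.4965 204.0405]
 [313.5354 269.9457]]
f 199 [160 160 159 160 160 159 159 160 159 160 161 159 159]
f 200 [161 159 160 160 160 159 161 159 160 161 160 159 160]
f 201 [159 160 159 160 159 159 159 160 159 160 160 160 159]
f 202 [160 160 160 159 157 153 152 151 153 156 157 159 159]
f 203 [159 159 158 156 148 136 129 133 138 142 147 150 156]
f 204 [159 158 150 142 126 108  98 104 113 120 125 133 145]
f 205 [156 147 131 111  94  81  75  85  98 107 113 122 135]
f 206 [150 131 107  83  70  67  68  78  94 107 116 119 129]
f 207 [145 122  93  72  64  62  63  73  90 110 119 124 128]
f 208 [140 114  85  66  61  62  63  69  87 109 123 132 131]
f 209 [133 109  80  64  62  61  60  66  83 107 125 137 139]
n 265 [125  95  71  59  60  62  73  89 105 116 119 124 126]
n 266 [127  96  70  60  61  66  80  94 107 114 117 120 128]
n 267 [131 102  76  64  66  72  83  94 101 109 115 125 138]
n 268 [142 120  96  82  77  83  90  94  99 110 122 136 148]
n 269 [152 140 124 110 104 104 108 107 112 120 135 148 155]
n 270 [157 154 145 138 136 134 137 134 136 140 148 154 157]
n 271 [158 156 154 154 152 153 153 152 153 154 155 157 156]
n 272 [158 157 158 157 157 157 156 158 157 157 157 158 157]
n 273 [158 158 158 157 158 158 159 158 159 157 157 156 158]
n 274 [158 158 159 158 159 158 159 157 157 157 158 157 158]
n 275 [157 159 159 159 158 157 158 158 158 158 157 159 157]
```

The arched board's measured ends (rows ≈203.8 and 269.4) match the predictions (204.0 and 269.9), so it is centred. Gripping the paddle board.

```bash
python3 -m jog '[[1.8,-1,30,0,0,0,0.5],[1.8,-1,60,0,0,0,0.5],[1.8,-1,80,0,0,0,0.5],[1.8,-1,90,0,0,0,0.5],[1.8,-1,96,0,0,0,0.5],[1.8,-1,96,0,0,0,0.5],[1.8,-1,96,0,0,0,0.9],[1.8,-1,96,0,0,0,0.9],[1.8,-1,96,0,0,0,0.9],[1.8,-1,96,0,0,0,0.9],[1.8,-1,96,0,0,0,0.9],[1.8,-1,96,0,0,0,0.9]]' 40; python3 -c "
from h import *
row(.503,.309,.1,.045)"
```

```text
clock: 25.87
tool_pos: [0.5031, 0.3108, 0.2597]
tool_rot: [[0.999, 0.045, 0.001], [0.045, -0.999, 0.001], [0.001, -0.001, -1.0]]
contact_force: [-0.5, 0.4, 3.2]
grip_width: 0.177
grip_force: 40.0
row [-0.2  1.8  0.7] [-0.01 -0.01 -0.  ] clock 25.87 gp [0.5032 0.3109 0.1007] grip 15.6 40.0 F [-0.5  0.4  3.2]
```

```bash
python3 -m jog '[[0,0,-10,0,0,0,0.9],[0,0,-25,0,0,0,0.9],[0,0,-40,0,0,0,0.9],[0,0,-55,0,0,0,0.9],[0,0,-70,0,0,0,0.9],[0,0,-80,0,0,0,0.9],[0,0,-90,0,0,0,0.9],[0,0,-90,0,0,0,0.9]]'; python3 -c "
from h import *
row(.5378,-.0266,.19,-.173)"
```

```text
clock: 26.53
tool_pos: [0.5033, 0.3108, 0.3514]
tool_rot: [[0.999, 0.045, 0.002], [0.045, -0.999, 0.002], [0.002, -0.002, -1.0]]
contact_force: [0.0, 0.8, -1.0]
grip_width: 0.179
grip_force: 40.0
row [ 19.3 338.7   1.8] [-0.02 -0.02  2.5 ] clock 26.53 gp [0.5037 0.3112 0.1924] grip 15.7 40.0 F [ 0.   0.8 -1. ]
```

```bash
python3 -m jog '[[1,15,0,0,0,0.1,0.9],[2,40,0,0,0,0.3,0.9],[4,70,0,0,0,0.6,0.9],[6,100,0,0,0,0.9,0.9],[7,130,0,0,0,1.2,0.9],[9,160,0,0,0,1.5,0.9],[11,190,0,0,0,1.7,0.9],[12,220,0,0,0,1.9,0.9],[14,250,0,0,0,2.1,0.9],[16,280,0,0,0,2.3,0.9],[18,310,0,0,0,2.45,0.9],[19,330,0,0,0,2.5,0.9],[19,339,0,0,0,2.5,0.9],[19,339,0,0,0,2.5,0.9],[19,339,0,0,0,2.5,0.9],[19,339,0,0,0,2.5,0.9]]'; python3 - <<'E'
from h import *
row(.5378,-.0266,.11,-.173)
im=cv2.cvtColor(capture("scene"),cv2.COLOR_RGB2BGR);cv2.imwrite("pics/scene8.png",im)
g=state()["tool_pos"];c,s=.985,-.172
P=[(g[0]+c*-.080-s*y,g[1]+s*-.080+c*y,.1105) for y in(.008,-.008)]
q=proj("scene",P);print(q);x,y=np.round(q.mean(0)).astype(int);im=cv2.GaussianBlur(im,(0,0),.6)
for r in range(y-12,y+7,2): print(r,im[r,x-9:x+12,1].tolist())
print(x-9)
E
```

```text
clock: 27.87
tool_pos: [0.5369, -0.0268, 0.3487]
tool_rot: [[0.985, -0.173, -0.001], [-0.173, -0.985, 0.0], [-0.001, 0.0, -1.0]]
contact_force: [-0.2, 0.5, -1.6]
grip_width: 0.182
grip_force: 40.0
row [ 0.9 -0.3 79.7] [ 0.    0.01 -0.01] clock 27.87 gp [ 0.5368 -0.0268  0.1897] grip 16.0 40.0 F [-0.2  0.5 -1.6]
[[268.33286008 246.78916273]
 [276.19325424 249.19950883]]
236 [157, 157, 159, 160, 159, 149, 111, 80, 72, 72, 73, 72, 71, 73, 72, 69, 68, 70, 79, 100, 115]
238 [158, 158, 158, 160, 158, 142, 100, 73, 72, 72, 72, 72, 72, 72, 71, 67, 69, 79, 98, 115, 118]
240 [160, 159, 159, 159, 149, 117, 84, 72, 71, 73, 73, 73, 73, 70, 66, 69, 78, 106, 122, 127, 128]
242 [160, 157, 158, 151, 130, 106, 82, 73, 71, 72, 72, 73, 73, 71, 70, 73, 91, 117, 125, 126, 126]
244 [158, 151, 142, 130, 114, 100, 78, 72, 73, 71, 73, 73, 72, 70, 73, 84, 105, 115, 116, 116, 117]
246 [142, 133, 125, 112, 109, 105, 90, 79, 75, 71, 68, 67, 69, 75, 88, 102, 112, 115, 113, 113, 115]
248 [132, 131, 134, 138, 147, 146, 128, 109, 104, 99, 101, 94, 84, 90, 110, 116, 117, 116, 118, 117, 116]
250 [134, 137, 136, 133, 141, 141, 132, 128, 137, 138, 133, 107, 91, 97, 109, 113, 114, 114, 114, 115, 114]
252 [158, 153, 126, 105, 106, 104, 108, 125, 138, 138, 123, 98, 95, 107, 110, 112, 112, 112, 114, 121, 129]
254 [162, 155, 127, 106, 104, 102, 107, 126, 135, 118, 100, 96, 96, 100, 100, 100, 101, 110, 116, 141, 164]
263
```

The paddle's front bottom edge (row ≈247.5, columns 269–276.5) matches the prediction. Lowering.

```bash
python3 -m jog '[[0,0,15,0,0,0,0.9],[0,0,30,0,0,0,0.9],[0,0,42,0,0,0,0.9],[0,0,50,0,0,0,0.9],[0,0,60,0,0,0,0.9],[0,0,70,0,0,0,0.9],[0,0,80,0,0,0,0.9],[0,0,85,0,0,0,0.9],[0,0,88,0,0,0,0.9],[0,0,90.5,0,0,0,0.9],[0,0,90.5,0,0,0,0.9],[0,0,90.5,0,0,0,0.9]]'; python3 -m jog '[[0,0,0.8,0,0,0,0.9],[0,0,1.6,0,0,0,0.9],[0,0,2.4,0,0,0,0.9],[0,0,3.2,0,0,0,0.9],[0,0,4,0,0,0,0.9],[0,0,4.5,0,0,0,0.9],[0,0,4.5,0,0,0,0.9],[0,0,4.5,0,0,0,0.9]]'
```

```text
clock: 28.92
tool_pos: [0.5372, -0.0272, 0.2588]
tool_rot: [[0.985, -0.173, 0.0], [-0.173, -0.985, 0.0], [0.0, -0.0, -1.0]]
contact_force: [-1.0, -0.2, -2.0]
grip_width: 0.179
grip_force: 40.0
clock: 29.58
tool_pos: [0.5371, -0.0272, 0.254]
tool_rot: [[0.985, -0.173, -0.0], [-0.173, -0.985, -0.0], [-0.0, 0.0, -1.0]]
contact_force: [1.0, 0.3, -0.8]
grip_width: 0.178
grip_force: 40.0
```

```bash
python3 -m jog '[[0,0,0.5,0,0,0,0.9],[0,0,1,0,0,0,0.9],[0,0,1.5,0,0,0,0.9],[0,0,1.5,0,0,0,0.9],[0,0,1.5,0,0,0,0.9]]'
```

```text
clock: 30.0
tool_pos: [0.537, -0.0272, 0.2539]
tool_rot: [[0.985, -0.172, 0.001], [-0.172, -0.985, -0.0], [0.001, 0.0, -1.0]]
contact_force: [-5.4, 1.4, 12.4]
grip_width: 0.18
grip_force: 40.0
```

Seated. Release, rise and swing the arm clear to check.

```bash
python3 -m jog '[[0,0,-1,0,0,0,0.9],[0,0,-1,0,0,0,0.8],[0,0,-1,0,0,0,0.7],[0,0,-1,0,0,0,0.6],[0,0,-1,0,0,0,0.5],[0,0,-1,0,0,0,0.5],[0,0,-1,0,0,0,0.5],[0,0,-20,0,0,0,0.5],[0,0,-45,0,0,0,0.5],[0,0,-75,0,0,0,0.5],[0,0,-105,0,0,0,0.5],[0,0,-120,0,0,0,0.5],[0,0,-120,0,0,0,0.5]]'; python3 -m jog '[[-60,-400,-20,0,0,0,0.5],[-60,-400,-20,0,0,0,0.5],[-60,-400,-20,0,0,0,0.5],[-60,-400,-20,0,0,0,0.5],[-60,-400,-20,0,0,0,0.5],[-60,-400,-20,0,0,0,0.5],[-60,-400,-20,0,0,0,0.5],[-60,-400,-20,0,0,0,0.5],[-60,-400,-20,0,0,0,0.5],[-60,-400,-20,0,0,0,0.5],[-60,-400,-20,0,0,0,0.5],[-60,-400,-20,0,0,0,0.5],[-60,-400,-20,0,0,0,0.5],[-60,-400,-20,0,0,0,0.5]]'; python3 - <<'E'
from h import *
for n in("scene","top"): cv2.imwrite(f"pics/{n}9.png",cv2.cvtColor(capture(n),cv2.COLOR_RGB2BGR))
c,s=.985,-.172
# blade centre predicted = gp-13mm
a=box("pics/scene9.png","scene",(.537-.0128,-.0272+.0022),-.173,.134,.016,.1,.014,(150,130,400,310),2.4) if 0 else box("pics/scene9.png","scene",(.5242,-.025),-.173,.134,.016,.1,.014,(180,110,400,310),2)
b=box("pics/top9.png","top",(.5242,-.025),-.173,.134,.016,.1,.014,(240,110,400,300),2)
b=cv2.copyMakeBorder(b,0,a.shape[0]-b.shape[0],0,0,cv2.BORDER_CONSTANT);cv2.imwrite("pics/c11.png",np.hstack([a,b]))
E
```

```text
clock: 31.08
tool_pos: [0.538, -0.0271, 0.3768]
tool_rot: [[0.985, -0.172, 0.007], [-0.172, -0.985, 0.001], [0.007, -0.002, -1.0]]
contact_force: [-0.2, -0.5, 0.2]
grip_width: 0.503
grip_force: 0.0
clock: 32.25
tool_pos: [0.5471, 0.3762, 0.3921]
tool_rot: [[0.985, -0.173, -0.001], [-0.173, -0.985, -0.001], [-0.001, 0.001, -1.0]]
contact_force: [0.6, 0.2, -0.4]
grip_width: 0.496
grip_force: 0.0
```

View pics/c11.png

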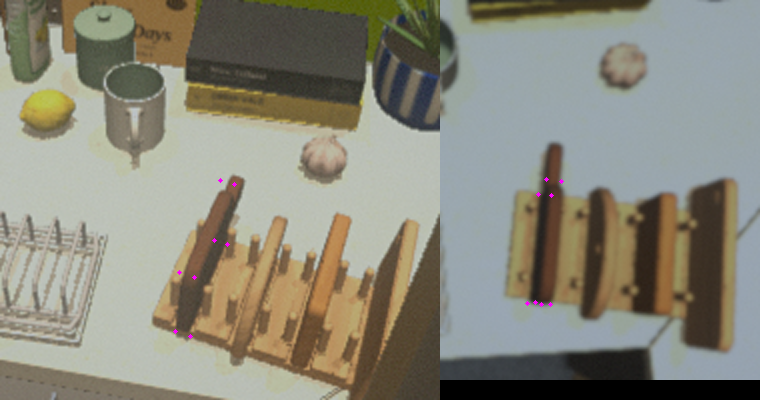

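The final picture shows all four boards in their slots in the order paddle, arched, block, long. The paddle blade lies on its predicted corners, and the mug, lemon and garlic are undisturbed. Handing in.

```bash
python3 -c "
from workcell import *
print(sign_off())"
```

```text
the job is handed in; nothing more can be done
None
```

All four boards are in the stand, one to a slot, in the same left-to-right order (paddle, arched, block, long). The mug, lemon and garlic were not moved, and the job was handed in at about 32 s; the long board leans about 4° in its slot.

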